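Feed a metal sample into the measuring head

ROBOT

A 6-joint arm with a two-finger parallel gripper is mounted at the origin on a cart in front of the work surface, level with it; the furniture and walls round the work are solid. World frame = base frame: x ahead of the robot, y to its left, z up, the work surface at z = 0. Lengths are in m, angles in rad, forces in N, time in s.
With the tool pointing down it reaches from about 0.35 to 0.775 m from the base axis. Payload 7.3 kg.
Tool frame: the origin (TCP) lies midway between the tips of the shut fingers; the grasp point (between the pads) lies 19 mm behind it; z points along the fingers, y is the direction in which the jaws open and shut (so a half turn about z gives the same grasp; the last joint's range is limited). The gripper opens to 92 mm and grips with 3 to 60 N. Pads are 19 mm wide; open, the fingers measure 130 mm over their backs; the gripper's body (75 mm by 190 mm) begins 47 mm behind the grasp point.
Start: joints at [1.178, 0.342, 1.524, -0, 1.275, -0.146], TCP at [0.128, 0.509, 0.227] pointing down, gripper open.
Joint ranges: [-2.53, 2.53], [-0.77, 2.02], [0.04, 2.7], [-1, 4.14], [0.28, 2.66], [-3.11, 3.11]. Speed limits (rad/s): [2.57, 2.57, 3.14, 3.14, 3.14, 3.14].

INTERFACE

Orientations are given as [roll, pitch, yaw] about the fixed x, y, z axes, in that order (R = Rz(yaw) Ry(pitch) Rx(roll)).
In Python, from plant import * gives the robot as it stands.
- The arm moves only by the shell command python3 -m handwheel 'ROWS' [FORCE]. ROWS is a JSON object of lists of equal length, an entry for each row: "grip": the closure in counts, from 0 (fully open) to 255 (shut); "translation": the shift along the tool's x, y, z in units of 0.08 m (1.0 is 0.08 m), a list of three; "dr": the turn, a rotation vector about the tool's x, y, z in units of 0.1 rad (1.0 is 0.1 rad), a list of three. A call has 1 to 20 rows; each row shifts and turns the commanded pose from where the row before left it, along the tool's axes as they then stand; what a row does not reach is not made up. A row lasts 1/10 s, in which the tool goes at most 50 mm and 8.59 degrees, less where a joint would pass 70% of its speed; a pose out of reach is approached as far as the arm can. A call with a number of a shift or a turn outside -1 to 1 is refused whole. A call with a gripper value outside its range is refused whole. The fingers move at their own pace and stop on an object; FORCE is the grip in N (left out, the last holds). Time passes only in rows, so rows that do not move let the fingers close. It gives the time, the measured TCP pose, the force and the opening at its end, in the units of the state.
- read_state(): the state, without advancing time (a new reading comes with each control period).
- camera(name): name is "side" or "top" or "wrist"; returns a dict with "color" (384x512x3 uint8, blue, green, red), "z_map" (384x512 float32, m along the optical axis (not along the pixel's ray), 0 where there is no reading), "vertical_fov" (degrees; the focal length in pixels is half the picture's height over the tangent of half this angle, whatever the lens; pixels are square), "cx", "cy" (the principal point, pixels), "T" (4x4, takes a point from camera to world coordinates); the wrist camera has in their place "hand_eye" (4x4, takes a point from camera to tool coordinates, whose origin is the TCP and whose axes are the flange's). Camera axes: x right, y down, z forward; pixel columns grow to the right and rows downward; lengths in m; the calibration is good to about 2 mm. A picture is of the moment at which its call begins: read the wrist's pose just before it.
- sign_off(): hands the job in, once; it reports no verdict.
The state is a dict: "time_s": time; "qpos": joint angles; "qd": joint speeds; "joint_torque": joint torques, N m; "tool_pos": TCP position; "ee_rot": TCP orientation; "wrist_force": force on the tool from outside, world axes, zero at the start; "ft_torque": the same for the moment, N m; "width": finger opening in m.
Only numpy, scipy, OpenCV 4.12 (cv2) and the standard library are available. Lean on these libraries where they do the work, as an engineer would, in place of code of your own. Each camera call takes 0.05 s, during which the arm holds its last target.

TASK

Set the brass-coloured metal disc flat into the round nest of the slide's carriage and let go of it. Then push the carriage from behind, against its upright yellow tab with closed fingers, free of the place where it sticks and on to the end stop hidden in the grey measuring head, so that the green pin on the head stands fully up and stays up after you back away; never press on the carriage, nor squeeze it, with more than 20 N. Leave the copper-coloured and the grey disc where they are.

Things in the scene. Friction and masses are not known exactly. Their poses are not given: they have to be found in the camera images.
- stage: feed slide fixed to the bench: steel base 390x96x10 mm with two rods; at its +x end a grey measuring head, 92 wide, its near face at x=+48, top 68 mm above the bench. Origin: centre of the underside; +x is the push direction, z up. A low block at the -x end rises to 24 mm. Place and yaw vary. The end stop is hidden in the head and set anew each time: 73 to 103 mm of carriage travel beyond stage x=-110.
- carriage: aluminium carriage, plate 100 (x) x 84 (y) mm, top 34 mm above the bench; slides only along stage +x, axes as the stage's. Origin: centre of the nest's floor, 28 mm above the bench. The nest is a round recess 41 mm across, 6 mm deep, chamfered. Yellow push tab upright at its rear. It starts at stage x=-110 to -98. After it breaks free it drags with about 3 N and stays wherever it is left.
- push_face (a point): middle of the rear face (looking to -x, away from the head) of the yellow push tab: 60 mm behind the carriage origin, 54 mm above the bench. Tab 44 mm wide (y), 8 thick, its top 79 mm above the bench. The stuck carriage needs about 12 N to shift and creeps while so pushed, until at carriage x=-88 on the stage it breaks free and may jump a few mm. Axes as the carriage's.
- seat_pin (a joint): green pin, 12 mm across, in a black bezel on top of the head (stage x=+100, y=0). Value: height it stands up, 0 (level with the bezel) until the carriage meets a soft plunger (3 mm, about 1 N) before the stop, then 3.3 mm per mm of carriage travel; 0.010 m when the carriage is home, where the firm stop (over 10 N per mm) is felt. Only the carriage may work it.
- brass_disc: yellow, brass-coloured metal disc with a dark spot on top, 36 mm across, 30 mm high, 0.26 kg, standing on the bench; origin at the centre of its underside, z up
- copper_disc: pinkish copper-coloured metal disc, 30 mm across, 22 mm high, origin at the centre of its underside; not to be moved
- grey_disc: silver-grey metal disc, 38 mm across, 33 mm high, origin at the centre of its underside; not to be moved
Things that resemble listed ones, but are neither listed nor needed, are in the scene too. Leave any turquoise look-alike of the brass_disc alone.

How it is judged:
By the outcome, as a careful person would: the job done as asked, in the order asked, and still so for the second after the job is handed in, with the robot touching nothing.
It also fails if it takes over 61 s, if anything falls off the work surface, if the arm or the gripper's body presses on something with over 40 N, if the wrist force passes 120 N, or if a joint passes its speed limit or range.

## Working session

There is one attempt and no reset: what is moved stays moved. The work goes in short steps, Python scripts to look and compute and a shell command to move; the robot and the scene stay as the last step left them, time stands still between calls to the robot, and variables do not carry over. Pictures are saved under pics/ and viewed, and the job is handed in when it is done.

```bash
ls; mkdir -p pics; python3 - <<'E'
from plant import *
import cv2,numpy as np
s=read_state();print(s)
for n in("side","top","wrist"):
    c=camera(n);cv2.imwrite(f"pics/{n}0.png",c["color"]);np.savez(f"/tmp/{n}0.npz",**c)
    print(n,c["vertical_fov"],c["cx"],c["cy"]);print(np.round(c.get("T",c.get("hand_eye")),4))
E
```

```text
pics
{'time_s': 0.0, 'qpos': array([ 1.17800207e+00,  3.42723265e-01,  1.52503112e+00,  1.09507434e-05,
        1.27535659e+00, -1.46000486e-01]), 'qd': array([-2.58997840e-03,  5.41992146e-04, -6.96202922e-04,  4.00402569e-05,
       -1.22757993e-03, -1.48610694e-03]), 'joint_torque': array([-2.13531515e-03, -4.31246924e+01, -2.44223052e+01,  7.17605883e-02,
        5.56988013e-02, -9.17575017e-05]), 'tool_pos': array([0.12807594, 0.50872512, 0.22603974]), 'ee_rot': array([-3.14009201e+00, -2.31249245e-04,  2.89479551e+00]), 'wrist_force': array([-0.1923254 , -0.36484331,  0.20180855]), 'ft_torque': array([-0.03862146, -0.00721037, -0.00396999]), 'width': 0.09173233463779776}
side 43.507515736066466 259.70779543436885 193.4232753645781
[[ 0.7198 -0.563   0.406   0.0695]
 [-0.6941 -0.5874  0.4161 -0.3495]
 [ 0.0042 -0.5813 -0.8137  0.8988]
 [ 0.      0.      0.      1.    ]]
top 57.41545220789357 255.86699368517333 193.06791703263036
[[-0.01   -0.9807  0.1951  0.3412]
 [-0.9992  0.0175  0.0369  0.0574]
 [-0.0396 -0.1945 -0.9801  0.9202]
 [ 0.      0.      0.      1.    ]]
wrist 70.2644649877376 253.26539098091862 194.96194289363692
[[ 6.000e-04 -9.605e-01 -2.782e-01  7.420e-02]
 [ 1.000e+00  4.000e-04  8.000e-04  4.000e-04]
 [-7.000e-04 -2.782e-01  9.605e-01 -1.580e-01]
 [ 0.000e+00  0.000e+00  0.000e+00  1.000e+00]]
```

View pics/top0.png

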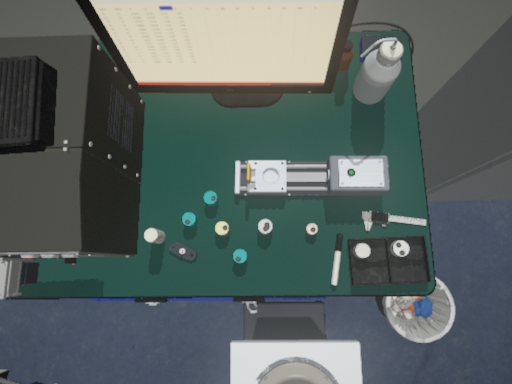

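View pics/side0.png

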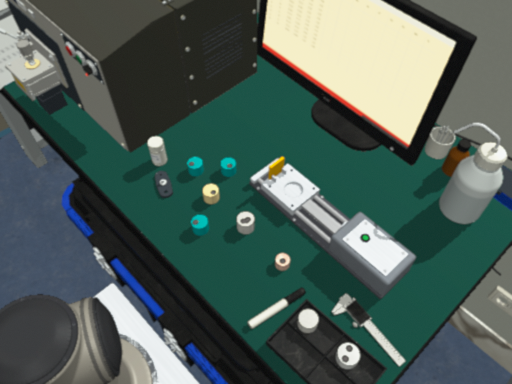

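View pics/wrist0.png

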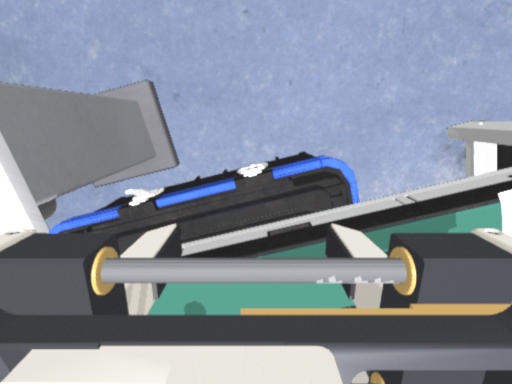

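The pictures show these discs, by top-camera pixel:
- (222,228): pale yellow with a dark spot, the brass candidate.
- (312,229): pinkish, copper.
- (265,227): silver, grey.
- (210,198), (189,219) and (240,256): turquoise look-alikes.

There are also whitish items at (155,236) and in the tray at (362,250) and (400,248). I choose (222,228) and will check it in a close crop.

```bash
cat > h.py <<'E'
import numpy as np,cv2
from scipy.spatial.transform import Rotation as Rn
def pts(c,T=None):
    T=c["T"] if T is None else T
    h,w=c["z_map"].shape; f=h/2/np.tan(np.radians(float(c["vertical_fov"]))/2)
    v,u=np.mgrid[:h,:w]; z=c["z_map"]
    P=np.stack([(u-c["cx"])/f*z,(v-c["cy"])/f*z,z],-1)
    return P@T[:3,:3].T+T[:3,3]
def wT(s,c):
    T=np.eye(4);T[:3,:3]=Rn.from_euler('xyz',s["ee_rot"]).as_matrix();T[:3,3]=s["tool_pos"]
    return T@c["hand_eye"]
E
python3 - <<'E'
from h import *
t=dict(np.load('/tmp/top0.npz'));s=dict(np.load('/tmp/side0.npz'))
a=cv2.resize(t["color"][150:270,170:410],None,fx=3.3,fy=3.3,interpolation=cv2.INTER_CUBIC)
b=cv2.resize(s["color"][130:310,130:430],None,fx=2.6,fy=2.6,interpolation=cv2.INTER_CUBIC)
cv2.imwrite('pics/ct.png',a);cv2.imwrite('pics/cs.png',b)
P=pts(t);Q=pts(s)
for n,(u,v) in dict(brass=(222,228),cop=(312,229),grey=(265,227),t1=(210,198),t2=(189,219),t3=(240,256),nest=(270,177),pin=(351,173),bench=(300,210)).items(): print('top',n,np.round(P[v,u],4))
for n,(u,v) in dict(brass=(211,193),cop=(283,262),grey=(246,222),nest=(293,188),pin=(365,238),tab=(277,167)).items(): print('side',n,np.round(Q[v,u],4))
E
```

```text
top brass [0.429  0.1781 0.0308]
top cop [ 0.4244 -0.0512  0.0191]
top grey [0.4297 0.0685 0.034 ]
top t1 [0.5074 0.2102 0.0302]
top t2 [0.4532 0.2634 0.0313]
top t3 [0.3583 0.1323 0.0294]
top nest [0.5616 0.0535 0.0251]
top pin [ 0.5565 -0.1465  0.0712]
top bench [ 0.4764 -0.0239  0.0021]
side brass [0.4259 0.1706 0.0296]
side cop [ 0.4226 -0.057   0.0211]
side grey [0.4288 0.0597 0.0329]
side nest [0.5671 0.0539 0.0301]
side pin [ 0.5599 -0.1484  0.0676]
side tab [0.5628 0.1018 0.0656]
```

View pics/ct.png

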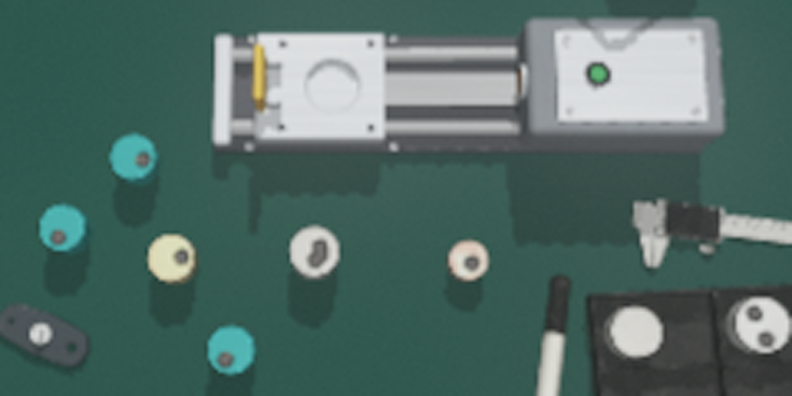

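View pics/cs.png

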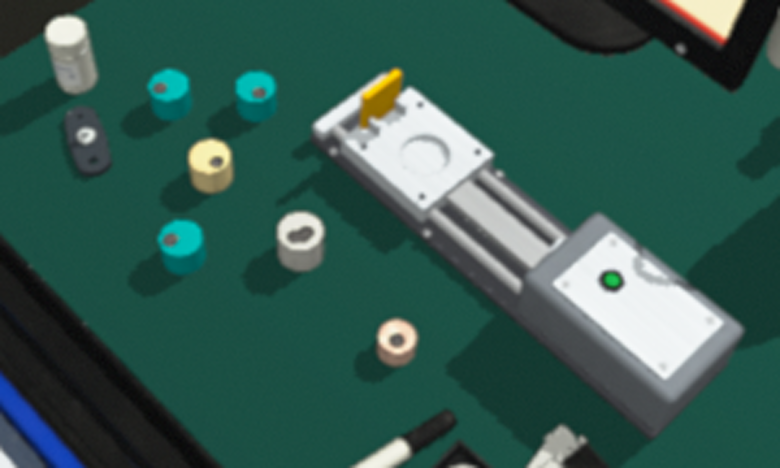

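The crop confirms it: the brass disc is at crop pixel (171,258), pale yellow with a dark spot. Next I'll fit the poses from both cameras.

```bash
python3 - <<'E'
from h import *
for n in('top','side'):
    c=dict(np.load(f'/tmp/{n}0.npz'));P=pts(c);C=c["color"].astype(int)
    print(n)
    for k,(x,y,z) in dict(brass=(.427,.174,.03),cop=(.424,-.053,.022),grey=(.43,.064,.033),t1=(.507,.21,.03),t2=(.453,.263,.03),t3=(.358,.132,.03)).items():
        m=(np.hypot(P[...,0]-x,P[...,1]-y)<.035)&(abs(P[...,2]-z)<.005)
        q=P[m];(cx,cy),r=cv2.minEnclosingCircle(q[:,:2].astype(np.float32))
        print(k,m.sum(),np.round(q.mean(0),4),'mec',round(cx,4),round(cy,4),round(r,4))
    # carriage plate top, head top
    for k,b,z,tol in (('plate',(.50,.62,-.02,.13),.034,.004),('head',(.49,.63,-.22,-.08),.068,.006),('base',(.48,.65,-.25,.15),.01,.004)):
        m=(P[...,0]>b[0])&(P[...,0]<b[1])&(P[...,1]>b[2])&(P[...,1]<b[3])&(abs(P[...,2]-z)<tol)
        (ce,sz,an)=cv2.minAreaRect(P[m][:,:2].astype(np.float32));print(k,m.sum(),np.round(ce,4),np.round(sz,4),round(an,2),'z',P[m][:,2].mean())
    B=C[...,0];G=C[...,1];R=C[...,2]
    m=(R>150)&(G>100)&(B<90)&(P[...,0]>.5)&(P[...,0]<.62)&(P[...,1]>.05)&(P[...,1]<.15)
    q=P[m];print('tab',m.sum(),np.round(q.mean(0),4),np.round(q.min(0),4),np.round(q.max(0),4))
    (ce,sz,an)=cv2.minAreaRect(q[:,:2].astype(np.float32));print(ce,sz,an)
    m=(G>R+50)&(G>B+50)&(P[...,0]>.5)&(P[...,1]<-.1);q=P[m];print('pin',m.sum(),np.round(q.mean(0),4))
    # monitor lowest
    m=(P[...,0]>.62)&(P[...,2]>.05)&(P[...,0]<1)&(abs(P[...,1])<.3);q=P[m]
    for y in np.arange(-.2,.3,.05):
        w=q[abs(q[:,1]-y)<.02]
        if len(w): i=w[:,0].argmin();print(' mon',round(y,2),np.round(w[i],3),w[:,2].min())
E
```

```text
top
brass 150 [0.4286 0.1807 0.03  ] mec 0.4289 0.181 0.0177
cop 108 [ 0.4249 -0.0488  0.0217] mec 0.4251 -0.0492 0.015
grey 172 [0.4319 0.0698 0.0329] mec 0.432 0.0701 0.0188
t1 148 [0.5087 0.2113 0.03  ] mec 0.5085 0.2116 0.0182
t2 151 [0.4536 0.2656 0.0301] mec 0.4541 0.2658 0.018
t3 161 [0.3583 0.1339 0.0303] mec 0.3583 0.1342 0.0176
plate 961 [0.562  0.0637] [0.0984 0.0839] 88.52 z 0.03374300662754399
head 1796 [ 0.5574 -0.157 ] [0.1273 0.0907] 88.68 z 0.0668597584722357
base 1031 [ 0.5647 -0.0422] [0.1479 0.3873] 2.18 z 0.009587783750097783
tab 15 [0.5627 0.1057 0.0768] [0.5446 0.1055 0.0746] [0.581  0.1059 0.079 ]
(0.5628231763839722, 0.10566841065883636) (0.00024315431073773652, 0.03638865798711777) 89.71356201171875
pin 11 [ 0.5596 -0.146   0.0701]
 mon -0.2 [ 0.768 -0.217  0.118] 0.050287282566156555
 mon -0.15 [ 0.783 -0.151  0.213] 0.05016208785166709
 mon -0.1 [ 0.761 -0.092  0.092] 0.08609768887985458
 mon -0.05 [ 0.763 -0.041  0.091] 0.08484600287962185
 mon -0.0 [ 0.764 -0.008  0.101] 0.08584687358811338
 mon 0.05 [0.766 0.042 0.091] 0.08523682107829544
 mon 0.1 [0.76
[... 772 characters left out ...]
2] [0.5424 0.1017 0.0366] [0.5843 0.1116 0.0812]
(0.5634354948997498, 0.10705497115850449) (0.009780829772353172, 0.04180483892560005) 88.62704467773438
pin 27 [ 0.5596 -0.1479  0.0709]
 mon -0.2 [ 0.767 -0.218  0.062] 0.050081945677119655
 mon -0.15 [ 0.782 -0.154  0.215] 0.05020899989524019
 mon -0.1 [ 0.76  -0.085  0.091] 0.05006298085533589
 mon -0.05 [ 0.762 -0.07   0.09 ] 0.050448724722069405
 mon -0.0 [ 0.765 -0.008  0.107] 0.0813034007364154
 mon 0.05 [0.765 0.035 0.097] 0.08263560300065975
 mon 0.1 [0.767 0.106 0.098] 0.08160258322241631
 mon 0.15 [0.77  0.131 0.088] 0.08346012539669556
 mon 0.2 [0.772 0.184 0.086] 0.0829274850640479
 mon 0.25 [0.772 0.242 0.09 ] 0.08383680884201139
```

```bash
python3 - <<'E'
from h import *
for n in('top','side'):
    c=dict(np.load(f'/tmp/{n}0.npz'));P=pts(c)
    q=P.reshape(-1,3);q=q[(q[:,2]>.05)&(q[:,1]>.22)&(q[:,1]<.8)&(q[:,0]>0)&(q[:,0]<.7)]
    for x in np.arange(.0,.6,.05):
        w=q[abs(q[:,0]-x)<.025]
        if len(w): i=w[:,1].argmin();print(n,round(x,2),'miny',np.round(w[i],3),'zmax',w[:,2].max().round(3))
E
python3 -m handwheel '{"grip":[0,0,0,0,0,0,0],"translation":[[-0.38,-0.25,0],[-0.38,-0.25,0],[-0.38,-0.25,0],[-0.38,-0.25,0],[-0.38,-0.25,0],[-0.38,-0.25,0],[0,0,0]],"dr":[[0,0,0],[0,0,0],[0,0,0],[0,0,0],[0,0,0],[0,0,0],[0,0,0]]}' 20
```

```text
top 0.15 miny [0.148 0.444 0.298] zmax 0.312
top 0.25 miny [0.273 0.642 0.144] zmax 0.144
top 0.3 miny [0.292 0.642 0.141] zmax 0.147
top 0.35 miny [0.371 0.396 0.29 ] zmax 0.299
top 0.4 miny [0.409 0.332 0.055] zmax 0.309
top 0.45 miny [0.425 0.341 0.068] zmax 0.319
top 0.5 miny [0.525 0.396 0.283] zmax 0.325
top 0.55 miny [0.563 0.393 0.301] zmax 0.378
side 0.25 miny [0.275 0.637 0.144] zmax 0.146
side 0.3 miny [0.276 0.637 0.128] zmax 0.206
side 0.35 miny [0.372 0.392 0.081] zmax 0.3
side 0.4 miny [0.403 0.327 0.069] zmax 0.31
side 0.45 miny [0.425 0.337 0.057] zmax 0.318
side 0.5 miny [0.521 0.391 0.163] zmax 0.323
side 0.55 miny [0.562 0.388 0.217] zmax 0.328
time_s: 0.85
tool_pos: [0.2779, 0.3457, 0.2266]
ee_rot: [-3.141, 0.001, 2.891]
wrist_force: [-0.1, 0.5, 0.0]
width: 0.092
```

```bash
python3 -m handwheel '{"grip":[0,0,0,0,0,0,0,0,0,0,0,0,0,0,0,0,0,0,0],"translation":[[-0.39,-0.26,0],[-0.39,-0.26,0],[-0.39,-0.26,0],[-0.39,-0.26,0],[0,0,0],[0,0,0],[0,0,0],[0,0,0],[0,0,0],[0,0,0],[0,0,0],[0,0,0],[0,0,0],[0,0,0],[0,0,0],[0,0,0],[0,0,0],[0,0,0],[0,0,0]],"dr":[[0,0,0],[0,0,0],[0,0,0],[0,0,0],[0,0,1],[0,0,1],[0,0,1],[0,0,1],[0,0,1],[0,0,1],[0,0,1],[0,0,1],[0,0,1],[0,0,1],[0,0,1],[0,0,1],[0,0,1],[0,0,0.4],[0,0,0]]}'
```

```text
time_s: 2.75
tool_pos: [0.3761, 0.2376, 0.2266]
ee_rot: [-3.141, -0.0, 1.555]
wrist_force: [0.5, -1.0, 0.7]
width: 0.0918
```

```bash
python3 -m handwheel '{"grip":[0,0,0,0,0],"translation":[[-0.24,0.22,0.27],[-0.24,0.22,0.27],[-0.23,0.22,0.27],[0,0,0.27],[0,0,0]],"dr":[[0,0,0],[0,0,0],[0,0,0],[0,0,0],[0,0,0]]}'
python3 - <<'E'
from plant import *
from h import *
s=read_state();c=camera('wrist');np.savez('/tmp/w1.npz',**c)
cv2.imwrite('pics/w1.png',c["color"])
P=pts(c,wT(s,c))
print(s["tool_pos"],s["ee_rot"])
m=(np.hypot(P[...,0]-.4287,P[...,1]-.18)<.03)&(abs(P[...,2]-.03)<.006)
q=P[m];print(m.sum(),q.mean(0),cv2.minEnclosingCircle(q[:,:2].astype(np.float32)))
E
```

```text
time_s: 3.25
tool_pos: [0.4268, 0.1788, 0.1379]
ee_rot: [-3.136, 0.001, 1.555]
wrist_force: [-0.9, -0.1, 0.9]
width: 0.0914
[0.42677738 0.17881032 0.13787669] [-3.13581472e+00  1.21314000e-03  1.55479807e+00]
950 [0.43154564 0.18049507 0.02968815] ((0.43152159452438354, 0.17967624962329865), 0.01785055734217167)
```

View pics/w1.png

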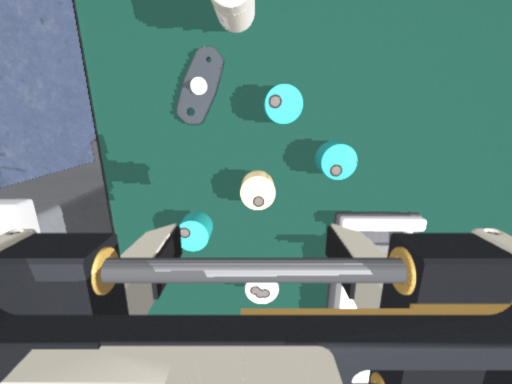

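The wrist picture shows the brass disc at (258,190), between the open fingers. The turquoise ones are at (283,103), (336,160) and (195,232). I'll lower over it with the jaws partly closed.

```bash
python3 -m handwheel '{"grip":[85,85,85,85,85,85],"translation":[[0.02,0.045,0],[0,0,0.35],[0,0,0.35],[0,0,0.35],[0,0,0.35],[0,0,0]],"dr":[[0,0,0],[0,0,0],[0,0,0],[0,0,0],[0,0,0],[0,0,0]]}' 20
python3 - <<'E'
from plant import *
s=read_state();print(s["tool_pos"],s["ee_rot"],s["width"])
E
```

```text
time_s: 3.9
tool_pos: [0.4308, 0.1812, 0.0269]
ee_rot: [-3.138, 0.001, 1.556]
wrist_force: [-0.1, 0.3, -0.2]
width: 0.0611
[0.43076197 0.18123055 0.02688449] [-3.13789674e+00  7.90375728e-04  1.55595653e+00] 0.06109527011973209
```

```bash
python3 -m handwheel '{"grip":[85,85,85,130,200,220,220,220,220,220],"translation":[[-0.015,0,0.11],[0,0,0.11],[0,0,0],[0,0,0],[0,0,0],[0,0,0],[0,0,0],[0,0,0],[0,0,0],[0,0,0]],"dr":[[0,0,0],[0,0,0],[0,0,0],[0,0,0],[0,0,0],[0,0,0],[0,0,0],[0,0,0],[0,0,0],[0,0,0]]}' 25
```

```text
time_s: 4.9
tool_pos: [0.4318, 0.1797, 0.011]
ee_rot: [-3.141, -0.0, 1.555]
wrist_force: [-1.8, -0.3, 5.8]
width: 0.0353
```

```bash
python3 -m handwheel '{"grip":[220,220,220,220,220,220],"translation":[[0,0,-0.2],[0,0,-0.35],[0,0,-0.4],[0,0,-0.4],[0,0,-0.2],[0,0,0]],"dr":[[0,0,0],[0,0,0],[0,0,0],[0,0,0],[0,0,0],[0,0,0]]}'
python3 - <<'E'
from plant import *
from h import *
s=read_state();c=camera('wrist');np.savez('/tmp/w2.npz',**c);cv2.imwrite('pics/w2.png',c["color"])
print(s["tool_pos"],s["ee_rot"],s["width"],s["wrist_force"])
c=camera('top');np.savez('/tmp/top2.npz',**c);cv2.imwrite('pics/top2.png',c["color"])
c=camera('side');cv2.imwrite('pics/side2.png',cv2.resize(c["color"][60:300,100:420],None,fx=2.4,fy=2.4))
E
```

```text
time_s: 5.5
tool_pos: [0.4334, 0.18, 0.1366]
ee_rot: [3.137, -0.001, 1.555]
wrist_force: [0.5, 0.2, -2.2]
width: 0.0353
[0.43337601 0.18003795 0.13657496] [ 3.13681210e+00 -1.22107142e-03  1.55480364e+00] 0.03531459062968258 [ 0.49589242  0.24332691 -2.16431353]
```

View pics/w2.png

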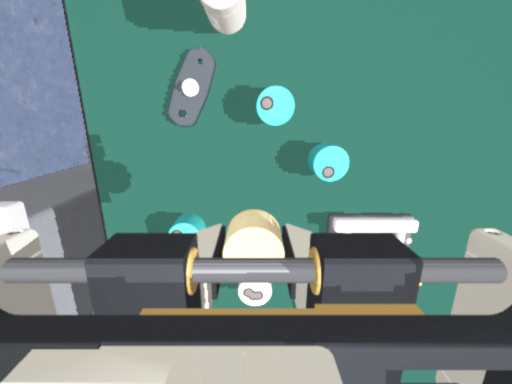

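View pics/side2.png

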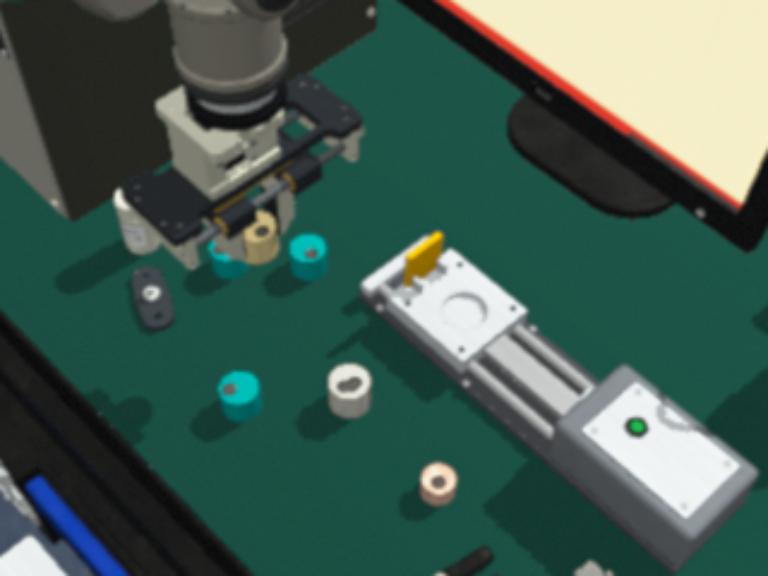

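The disc is held, with its top at (255,240) in the wrist picture. Nothing else was disturbed. I'll carry it past the nest so the wrist camera can measure the nest from close up.

```bash
python3 -m handwheel '{"grip":[220,220,220,220,220,220,220,220,220],"translation":[[-0.2,0.15,0],[-0.35,0.25,0],[-0.375,0.265,0],[-0.375,0.265,0],[-0.375,0.265,0],[-0.35,0.25,0],[-0.2,0.13,0],[0,0,0],[0,0,0]],"dr":[[0,0,0],[0,0,0],[0,0,0],[0,0,0],[0,0,0],[0,0,0],[0,0,0],[0,0,0],[0,0,0]]}'
python3 - <<'E'
from plant import *
from h import *
s=read_state();c=camera('wrist');np.savez('/tmp/w3.npz',s=np.r_[s["tool_pos"],s["ee_rot"]],**c);cv2.imwrite('pics/w3.png',c["color"])
print(s["tool_pos"],s["ee_rot"],s["width"],s["wrist_force"])
E
```

```text
time_s: 6.55
tool_pos: [0.554, 0.0002, 0.1334]
ee_rot: [-3.139, -0.001, 1.554]
wrist_force: [0.2, 0.9, -2.8]
width: 0.0352
[5.54035765e-01 1.81606023e-04 1.33378886e-01] [-3.13852996e+00 -9.59495697e-04  1.55412753e+00] 0.03522259600449761 [ 0.17346686  0.9315483  -2.76602213]
```

View pics/w3.png

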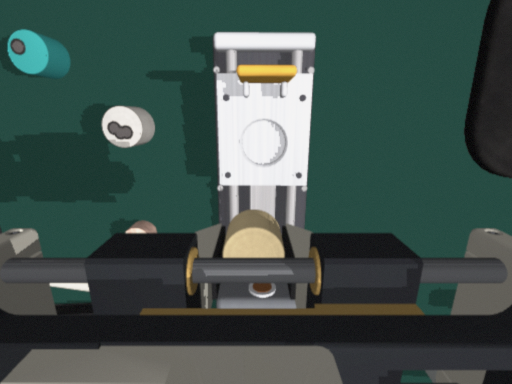

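```bash
python3 - <<'E'
from h import *
c=dict(np.load('/tmp/w3.npz'));s=dict(tool_pos=c["s"][:3],ee_rot=c["s"][3:])
T=wT(s,c);P=pts(c,T)
Wt=np.linalg.inv(T@np.linalg.inv(c["hand_eye"]))
m=(abs(P[...,2]-.034)<.003)&(P[...,0]>.49)&(P[...,0]<.65)&(P[...,1]>-.02)&(P[...,1]<.15)
v,u=np.nonzero(m)
k=(u>205)&(u<320)&(v>65)&(v<190); q=P[v[k],u[k]]
print('plate z',q[:,2].mean()); print(cv2.minAreaRect(q[:,:2].astype(np.float32)), np.percentile(q,[1,99],axis=0))
n=(u>0)
# nest floor
w=P[115:170,235:292];mm=w[...,2]<.0315;r=w[mm];print('floor',mm.sum(),r.mean(0),cv2.minEnclosingCircle(r[:,:2].astype(np.float32)))
# rim circle via hough on gray
g=cv2.cvtColor(c["color"],cv2.COLOR_BGR2GRAY)[100:185,222:305]
g4=cv2.resize(g,None,fx=8,fy=8,interpolation=cv2.INTER_CUBIC);cv2.imwrite('pics/nest3.png',g4)
h=cv2.HoughCircles(cv2.GaussianBlur(g4,(9,9),0),cv2.HOUGH_GRADIENT,1.5,400,param1=80,param2=25,minRadius=140,maxRadius=220);print(h)
f=192/np.tan(np.radians(float(c["vertical_fov"]))/2)
def onplane(u,v,z):
    d=T[:3,:3]@np.array([(u-c["cx"])/f,(v-c["cy"])/f,1]);return T[:3,3]+d*(z-T[2,3])/d[2]
if h is not None:
    for x,y,R in h[0]: uu=222+(x+.5)/8-.5;vv=100+(y+.5)/8-.5;print(uu,vv,R/8,onplane(uu,vv,.034))
# held disc in tool frame
D=P@Wt[:3,:3].T+Wt[:3,3]
w=D[205:262,215:295];b=c["color"][205:262,215:295].astype(int)
mm=(abs(w[...,2]+.019)<.004)
r=w[mm];print('disc top',mm.sum(),r.min(0),r.max(0),r.mean(0))
for zz in np.arange(-.025,.012,.004):
    k=(abs(w[...,2]-zz)<.002)&(abs(w[...,1])<.02);print(round(zz,3),k.sum(),w[k].max(0) if k.any() else'')
C=c["color"].astype(int);m=(C[...,2]>150)&(C[...,0]<60)&(C[...,1]>100);vv,uu=np.nonzero(m);k=(vv<100);q=P[vv[k],uu[k]];print('tab',np.percentile(q,[2,50,98],axis=0))
E
```

```text
plate z 0.03387398481203128
((0.5652903914451599, 0.061688054352998734), (0.10000821202993393, 0.08415352553129196), 88.91929626464844) [[0.52395264 0.01246562 0.03200151]
 [0.60664926 0.11012749 0.03567572]]
floor 1513 [0.56507303 0.05181256 0.0279731 ] ((0.5645357966423035, 0.05197048559784889), 0.021174604073166847)
None
disc top 1808 [-0.00160399 -0.02058776 -0.02299244] [ 0.01755824  0.02404999 -0.01503551] [ 0.00751106  0.00131089 -0.01867045]
-0.025 55 [ 0.01169966  0.01976845 -0.02301736]
-0.021 597 [ 0.01741462  0.01989986 -0.01900142]
-0.017 1158 [ 0.01755824  0.01980959 -0.01503551]
-0.013 192 [ 0.01760375  0.01977906 -0.0110082 ]
-0.009 187 [ 0.01755199  0.01986917 -0.00701804]
-0.005 151 [ 0.01763265  0.01964107 -0.00300987]
-0.001 156 [0.01784555 0.01993339 0.00093635]
0.003 116 [0.01784514 0.01814207 0.00495924]
0.007 101 [0.01778141 0.01783275 0.00896084]
0.011 30 [0.01748743 0.0159339  0.01095554]
tab [[0.5480058  0.10384313 0.07477611]
 [0.56794338 0.10396367 0.07668892]
 [0.5800323  0.1046085  0.07788854]]
```

View pics/nest3.png

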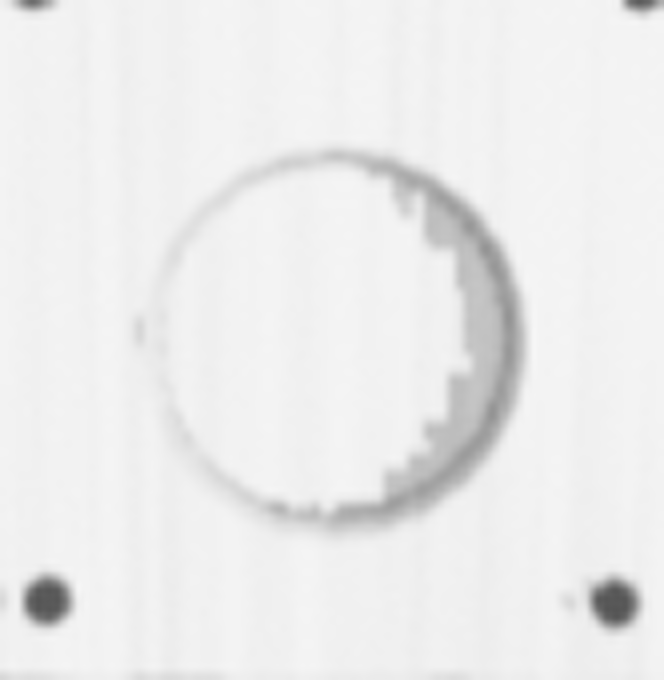

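```bash
python3 -m handwheel '{"grip":[220,220,220,220,220,220,220,220],"translation":[[0.2,0.04,0],[0.25,0.04,0],[0.2,0.04,0],[0,0,0.3],[0,0,0.35],[0,0,0.29],[0,0,0],[0,0,0]],"dr":[[0,0,0],[0,0,0],[0,0,0],[0,0,0],[0,0,0],[0,0,0],[0,0,0],[0,0,0]]}'
python3 - <<'E'
from plant import *
from h import *
s=read_state();c=camera('wrist');np.savez('/tmp/w4.npz',s=np.r_[s["tool_pos"],s["ee_rot"]],**c);cv2.imwrite('pics/w4.png',c["color"])
print(s["tool_pos"],s["ee_rot"],s["width"],s["wrist_force"])
c=camera('side');cv2.imwrite('pics/side4.png',cv2.resize(c["color"][110:270,200:400],None,fx=3,fy=3))
E
```

```text
time_s: 7.4
tool_pos: [0.5656, 0.0526, 0.0599]
ee_rot: [-3.141, -0.0, 1.556]
wrist_force: [0.8, -0.2, -2.5]
width: 0.0356
[0.56560516 0.05263826 0.05988289] [-3.14141590e+00 -2.16709118e-04  1.55593714e+00] 0.035625718994489165 [ 0.77880949 -0.23967968 -2.52927612]
```

View pics/w4.png

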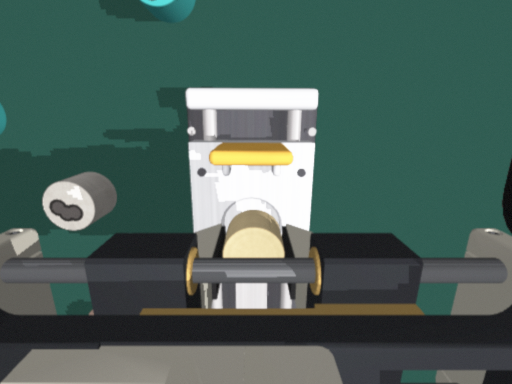

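View pics/side4.png

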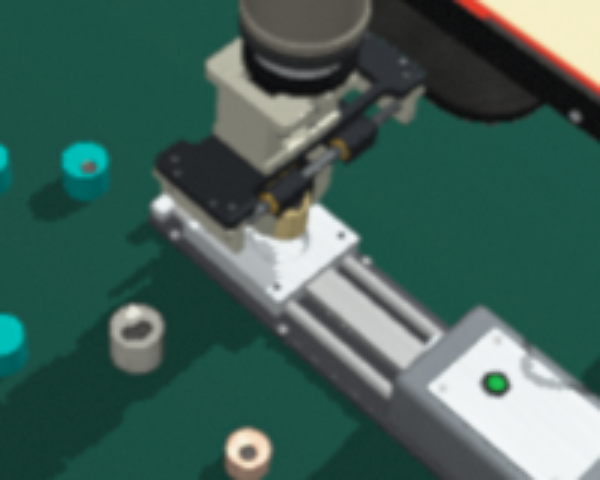

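The wrist view shows the nest rim around the disc. The carriage midline is at column 251 (screws at 201 and 301, tab 209 to 293) and the disc centre is at about 254. I'll shift about 1.4 mm towards -x and lower gently.

```bash
python3 -m handwheel '{"grip":[220,220,220,220,220],"translation":[[-0.005,-0.018,0],[0,0,0.08],[0,0,0.08],[0,0,0.05],[0,0,0]],"dr":[[0,0,0],[0,0,0],[0,0,0],[0,0,0],[0,0,0]]}'
```

```text
time_s: 8.0
tool_pos: [0.5635, 0.0512, 0.0418]
ee_rot: [-3.14, -0.0, 1.555]
wrist_force: [0.1, -0.1, -1.9]
width: 0.0353
```

```bash
python3 -m handwheel '{"grip":[220,220,220],"translation":[[0.005,0,0.015],[0,0,0.01],[0,0,0]],"dr":[[0,0,0],[0,0,0],[0,0,0]]}'
```

```text
time_s: 8.3
tool_pos: [0.5642, 0.0516, 0.0407]
ee_rot: [3.142, -0.0, 1.555]
wrist_force: [0.3, -0.6, -2.8]
width: 0.0354
```

```bash
python3 -m handwheel '{"grip":[220,220,220],"translation":[[0,0,0.01],[0,0,0.01],[0,0,0]],"dr":[[0,0,0],[0,0,0],[0,0,0]]}'
```

```text
time_s: 8.6
tool_pos: [0.5642, 0.0516, 0.0391]
ee_rot: [3.141, -0.0, 1.555]
wrist_force: [-0.5, 0.1, -2.5]
width: 0.0353
```

```bash
python3 -m handwheel '{"grip":[220,220],"translation":[[0,0,0.01],[0,0,0]],"dr":[[0,0,0],[0,0,0]]}'
```

```text
time_s: 8.8
tool_pos: [0.5642, 0.0516, 0.039]
ee_rot: [3.141, -0.0, 1.555]
wrist_force: [-2.0, -0.3, 3.4]
width: 0.0354
```

Contact shows a rise of about 6 N, with the underside at floor height, so I'll release.

```bash
python3 -m handwheel '{"grip":[140,110,85,85,85,85,85,85,85,85],"translation":[[0,0,0],[0,0,0],[0,0,0],[0,0,0],[0,0,-0.1],[0,0,-0.3],[0,0,-0.35],[0,0,-0.35],[0,0,-0.2],[0,0,0]],"dr":[[0,0,0],[0,0,0],[0,0,0],[0,0,0],[0,0,0],[0,0,0],[0,0,0],[0,0,0],[0,0,0],[0,0,0]]}'
python3 - <<'E'
from plant import *
from h import *
s=read_state();c=camera('wrist');np.savez('/tmp/w5.npz',s=np.r_[s["tool_pos"],s["ee_rot"]],**c);cv2.imwrite('pics/w5.png',c["color"])
print(s["tool_pos"],s["ee_rot"],s["width"],s["wrist_force"])
P=pts(c,wT(s,c));m=(np.hypot(P[...,0]-.565,P[...,1]-.052)<.025)&(P[...,2]>.05)&(P[...,2]<.066)
q=P[m];print(m.sum(),q.mean(0),q[:,2].std(),np.linalg.lstsq(np.c_[q[:,:2]-q[:,:2].mean(0),np.ones(len(q))],q[:,2],rcond=None)[0])
c=camera('side');cv2.imwrite('pics/side5.png',cv2.resize(c["color"][110:270,200:400],None,fx=3,fy=3))
E
```

```text
time_s: 9.8
tool_pos: [0.5657, 0.0516, 0.1454]
ee_rot: [3.136, 0.0, 1.555]
wrist_force: [0.4, -0.5, -0.0]
width: 0.0613
[0.56571042 0.05158654 0.1454028 ] [3.13566077e+00 3.18508372e-05 1.55482086e+00] 0.06134466786859145 [ 0.44224276 -0.47665668 -0.02021201]
1110 [0.56537925 0.05257722 0.05766106] 0.0012702610593520439 [-0.00051079 -0.03776605  0.05766106]
```

View pics/w5.png

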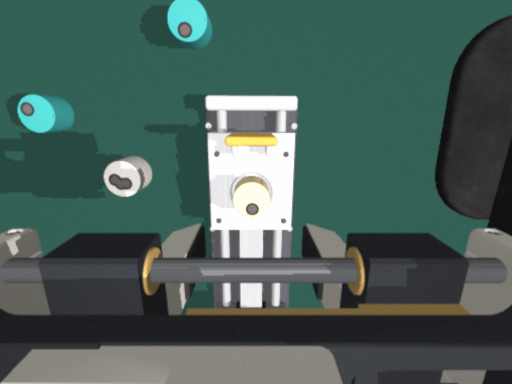

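View pics/side5.png

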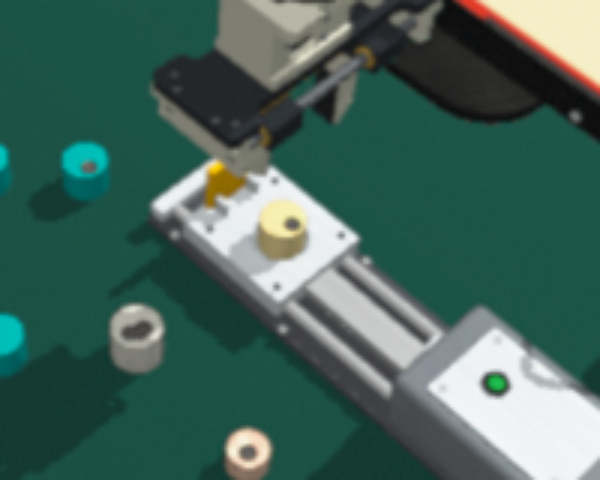

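The disc sits flat and centred in the nest: its top is at (251,197) in the wrist picture and z≈0.058. Now I'll close the fingers and go behind the tab.

```bash
python3 -m handwheel '{"grip":[255,255,255,255,255,255,255,255,255,255],"translation":[[0.3,0,0],[0.4,-0.01,0],[0.4,0,0],[0,0,0],[0,0,0.2],[0,0,0.35],[0,0,0.35],[0,0,0.25],[0,0,0.1],[0,0,0]],"dr":[[0,0,0],[0,0,0],[0,0,0],[0,0,0],[0,0,0],[0,0,0],[0,0,0],[0,0,0],[0,0,0],[0,0,0]]}' 20
python3 - <<'E'
from plant import *
from h import *
s=read_state()
print(s["tool_pos"],s["ee_rot"],s["width"],s["wrist_force"])
c=camera('side');np.savez('/tmp/side6.npz',**c);cv2.imwrite('pics/side6.png',cv2.resize(c["color"][110:270,200:400],None,fx=3,fy=3))
c=camera('top');np.savez('/tmp/top6.npz',**c);cv2.imwrite('pics/top6.png',cv2.resize(c["color"][120:240,200:420],None,fx=3,fy=3))
E
```

```text
time_s: 10.9
tool_pos: [0.5636, 0.139, 0.0406]
ee_rot: [-3.138, 0.0, 1.554]
wrist_force: [-0.1, -0.3, 0.3]
width: 0.0008
[0.56364371 0.13902393 0.04062807] [-3.13801664e+00  4.86894296e-04  1.55443080e+00] 0.0007672283267570298 [-0.07043351 -0.33026795  0.25199738]
```

View pics/side6.png

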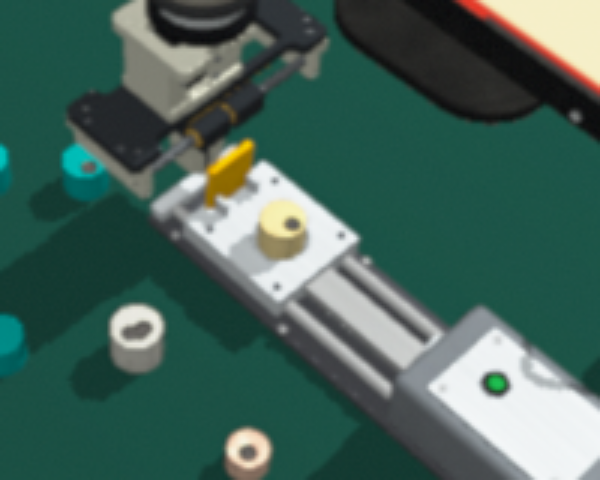

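View pics/top6.png

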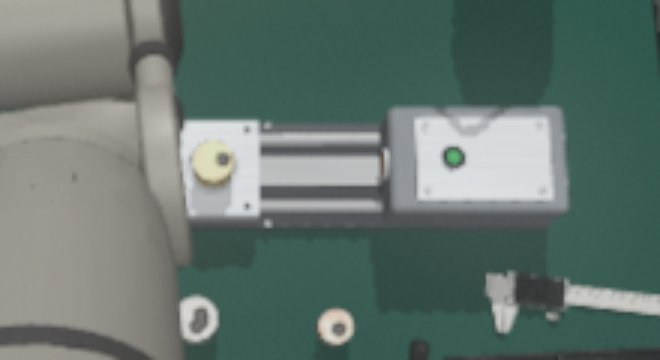

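```bash
python3 -m handwheel '{"grip":[255,255,255,255,255],"translation":[[0,0.03,-0.06],[-0.05,0,0],[-0.05,0,0],[-0.03,0,0],[0,0,0]],"dr":[[0,0,0],[0,0,0],[0,0,0],[0,0,0],[0,0,0]]}'
python3 -m handwheel '{"grip":[255,255,255,255,255],"translation":[[-0.0125,0,0],[-0.0125,0,0],[-0.0125,0,0],[-0.0125,0,0],[0,0,0]],"dr":[[0,0,0],[0,0,0],[0,0,0],[0,0,0],[0,0,0]]}'
```

```text
time_s: 11.5
tool_pos: [0.567, 0.1287, 0.0473]
ee_rot: [3.141, -0.0, 1.554]
wrist_force: [0.8, -0.1, 0.5]
width: 0.0004
time_s: 12.0
tool_pos: [0.5669, 0.1251, 0.0471]
ee_rot: [-3.142, -0.0, 1.555]
wrist_force: [-0.9, 0.2, 1.0]
width: 0.0004
```

```bash
python3 -m handwheel '{"grip":[255,255,255],"translation":[[-0.0125,0,0],[-0.0125,0,0],[0,0,0]],"dr":[[0,0,0],[0,0,0],[0,0,0]]}'
```

```text
time_s: 12.3
tool_pos: [0.5669, 0.123, 0.0471]
ee_rot: [3.142, -0.0, 1.555]
wrist_force: [0.7, 0.3, 0.4]
width: 0.0005
```

```bash
python3 -m handwheel '{"grip":[255,255,255],"translation":[[-0.0125,0,0],[0,0,0],[0,0,0]],"dr":[[0,0,0],[0,0,0],[0,0,0]]}'
```

```text
time_s: 12.6
tool_pos: [0.5668, 0.1222, 0.0471]
ee_rot: [3.142, -0.0, 1.555]
wrist_force: [-0.1, -0.1, 0.0]
width: 0.0006
```

```bash
python3 -m handwheel '{"grip":[255,255,255],"translation":[[-0.01,0,0],[0,0,0],[0,0,0]],"dr":[[0,0,0],[0,0,0],[0,0,0]]}'
```

```text
time_s: 12.9
tool_pos: [0.5669, 0.1219, 0.0471]
ee_rot: [3.141, -0.001, 1.555]
wrist_force: [-0.2, 4.5, -0.3]
width: 0.0002
```

```bash
python3 -m handwheel '{"grip":[255,255,255],"translation":[[-0.005,0,0],[0,0,0],[0,0,0]],"dr":[[0,0,0],[0,0,0],[0,0,0]]}'
```

```text
time_s: 13.2
tool_pos: [0.5668, 0.1218, 0.0472]
ee_rot: [3.141, -0.001, 1.555]
wrist_force: [-0.7, 6.3, -0.0]
width: 0.0007
```

```bash
python3 -m handwheel '{"grip":[255,255,255],"translation":[[-0.005,0,0],[0,0,0],[0,0,0]],"dr":[[0,0,0],[0,0,0],[0,0,0]]}'
```

```text
time_s: 13.5
tool_pos: [0.5668, 0.1217, 0.0472]
ee_rot: [3.141, -0.002, 1.555]
wrist_force: [0.8, 7.9, 0.7]
width: 0.0004
```

```bash
python3 -m handwheel '{"grip":[255,255,255,255],"translation":[[-0.005,0,0],[-0.005,0,0],[0,0,0],[0,0,0]],"dr":[[0,0,0],[0,0,0],[0,0,0],[0,0,0]]}'
```

```text
time_s: 13.9
tool_pos: [0.5668, 0.121, 0.0472]
ee_rot: [3.141, -0.002, 1.555]
wrist_force: [-0.4, 8.2, 0.4]
width: 0.0006
```

```bash
python3 -m handwheel '{"grip":[255,255,255,255,255],"translation":[[-0.005,0,0],[0,0,0],[0,0,0],[0,0,0],[0,0,0]],"dr":[[0,0,0],[0,0,0],[0,0,0],[0,0,0],[0,0,0]]}'
```

```text
time_s: 14.4
tool_pos: [0.5668, 0.1207, 0.0472]
ee_rot: [3.141, -0.002, 1.555]
wrist_force: [0.5, 8.5, 0.3]
width: 0.0007
```

It creeps at about 8 to 9 N, so I'll keep a slow, steady feed.

```bash
python3 -m handwheel '{"grip":[255,255,255,255,255,255],"translation":[[-0.005,0,0],[-0.005,0,0],[-0.005,0,0],[-0.005,0,0],[-0.005,0,0],[-0.005,0,0]],"dr":[[0,0,0],[0,0,0],[0,0,0],[0,0,0],[0,0,0],[0,0,0]]}'
```

```text
time_s: 15.0
tool_pos: [0.5668, 0.1185, 0.0472]
ee_rot: [3.141, -0.002, 1.555]
wrist_force: [-0.5, 9.0, -0.9]
width: 0.0004
```

```bash
python3 -m handwheel '{"grip":[255,255,255,255,255,255],"translation":[[-0.004,0,0],[-0.004,0,0],[-0.004,0,0],[-0.004,0,0],[-0.004,0,0],[-0.004,0,0]],"dr":[[0,0,0],[0,0,0],[0,0,0],[0,0,0],[0,0,0],[0,0,0]]}'
```

```text
time_s: 15.6
tool_pos: [0.5667, 0.1166, 0.0472]
ee_rot: [3.141, -0.002, 1.555]
wrist_force: [0.6, 10.3, 0.0]
width: 0.0006
```

```bash
python3 -m handwheel '{"grip":[255,255,255,255,255,255,255,255],"translation":[[-0.004,0,0],[-0.004,0,0],[-0.004,0,0],[-0.004,0,0],[-0.004,0,0],[-0.004,0,0],[-0.004,0,0],[-0.004,0,0]],"dr":[[0,0,0],[0,0,0],[0,0,0],[0,0,0],[0,0,0],[0,0,0],[0,0,0],[0,0,0]]}'
```

```text
time_s: 16.4
tool_pos: [0.5667, 0.114, 0.0472]
ee_rot: [3.141, -0.002, 1.555]
wrist_force: [-0.3, 9.1, -0.3]
width: 0.0005
```

```bash
python3 -m handwheel '{"grip":[255,255,255,255,255,255,255,255],"translation":[[-0.004,0,0],[-0.004,0,0],[-0.004,0,0],[-0.004,0,0],[-0.004,0,0],[-0.004,0,0],[-0.004,0,0],[-0.004,0,0]],"dr":[[0,0,0],[0,0,0],[0,0,0],[0,0,0],[0,0,0],[0,0,0],[0,0,0],[0,0,0]]}'
```

```text
time_s: 17.2
tool_pos: [0.5666, 0.1111, 0.0472]
ee_rot: [3.141, -0.002, 1.555]
wrist_force: [0.2, 7.3, -1.2]
width: -0.0
```

```bash
python3 -m handwheel '{"grip":[255,255,255,255,255,255,255,255],"translation":[[-0.004,0,0],[-0.004,0,0],[-0.004,0,0],[-0.004,0,0],[-0.004,0,0],[-0.004,0,0],[-0.004,0,0],[-0.004,0,0]],"dr":[[0,0,0],[0,0,0],[0,0,0],[0,0,0],[0,0,0],[0,0,0],[0,0,0],[0,0,0]]}'
```

```text
time_s: 18.0
tool_pos: [0.5665, 0.1075, 0.0471]
ee_rot: [-3.142, -0.0, 1.555]
wrist_force: [-0.2, 3.3, 1.2]
width: 0.0006
```

It has broken free: the force is down to about 3 N. I'll feed on through the stretch where no stop can be.

```bash
python3 -m handwheel '{"grip":[255,255,255,255,255,255,255,255,255,255,255,255,255,255,255,255,255,255,255,255],"translation":[[-0.01,0,0],[-0.015,0,0],[-0.018,0,0],[-0.018,0,0],[-0.018,0,0],[-0.018,0,0],[-0.018,0,0],[-0.018,0,0],[-0.018,0,0],[-0.018,0,0],[-0.018,0,0],[-0.018,0,0],[-0.018,0,0],[-0.018,0,0],[-0.018,0,0],[-0.018,0,0],[-0.015,0,0],[-0.01,0,0],[-0.005,0,0],[0,0,0]],"dr":[[0,0,0],[0,0,0],[0,0,0],[0,0,0],[0,0,0],[0,0,0],[0,0,0],[0,0,0],[0,0,0],[0,0,0],[0,0,0],[0,0,0],[0,0,0],[0,0,0],[0,0,0],[0,0,0],[0,0,0],[0,0,0],[0,0,0],[0,0,0]]}'
cat > pic.py <<'E'
import sys
from plant import *
from h import *
s=read_state();print(s["tool_pos"],s["wrist_force"])
a=camera('side');b=camera('top')
n=sys.argv[1]
np.savez(f'/tmp/s{n}.npz',**a);np.savez(f'/tmp/t{n}.npz',**b)
A=cv2.resize(a["color"][150:290,230:430],None,fx=4,fy=4,interpolation=cv2.INTER_CUBIC)
cv2.imwrite(f'pics/s{n}.png',A)
for nm,c in(('side',a),('top',b)):
    P=pts(c);C=c["color"].astype(int);B,G,R=C[...,0],C[...,1],C[...,2]
    m=(G>R+40)&(G>B+40)&(P[...,0]>.5)&(P[...,0]<.6)&(P[...,1]<-.1)&(P[...,1]>-.2)
    vv,uu=np.nonzero(m);q=P[m]
    if len(q): print(nm,'pin',len(q),'z max/med',q[:,2].max().round(4),np.median(q[:,2]).round(4),'px',uu.mean().round(2),vv.mean().round(2),vv.min(),vv.max())
    m=(np.abs(P[...,0]-.562)<.03)&(P[...,1]<.15)&(P[...,1]>-.09)&(abs(P[...,2]-.034)<.003)
    print('  plate front y',np.percentile(P[m][:,1],[0.5,2]).round(4))
E
python3 pic.py 7
```

```text
time_s: 20.0
tool_pos: [0.5662, 0.0827, 0.0471]
ee_rot: [3.142, 0.0, 1.555]
wrist_force: [-1.7, 2.6, -0.3]
width: 0.0007
[0.56622994 0.08269686 0.04706876] [-1.6878474   2.63190289 -0.33702104]
side pin 29 z max/med 0.0746 0.0704 px 364.93 237.17 235 240
  plate front y [-0.0288 -0.0282]
top pin 16 z max/med 0.073 0.0705 px 350.69 171.88 170 174
  plate front y [-0.0252 -0.0251]
```

View pics/s7.png

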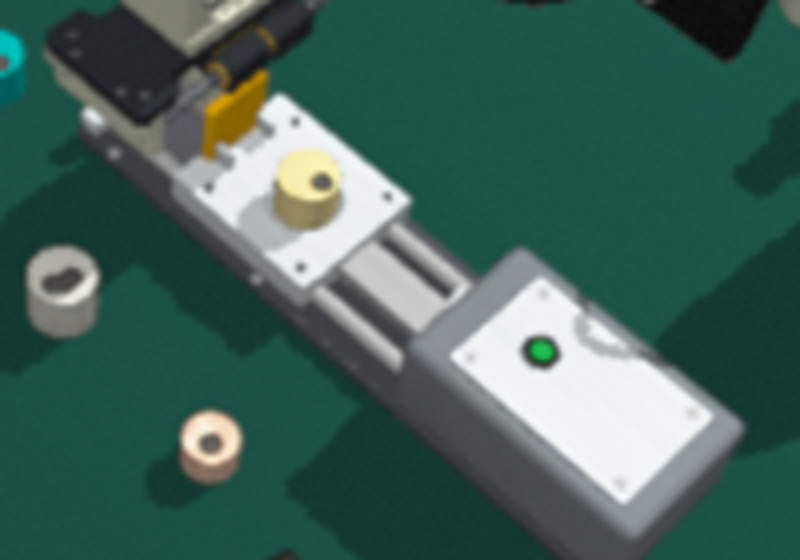

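```bash
python3 -m handwheel '{"grip":[255,255,255,255,255,255,255,255,255,255,255,255,255],"translation":[[-0.01,0,0],[-0.015,0,0],[-0.018,0,0],[-0.018,0,0],[-0.018,0,0],[-0.018,0,0],[-0.018,0,0],[-0.018,0,0],[-0.018,0,0],[-0.018,0,0],[-0.015,0,0],[-0.005,0,0],[0,0,0]],"dr":[[0,0,0],[0,0,0],[0,0,0],[0,0,0],[0,0,0],[0,0,0],[0,0,0],[0,0,0],[0,0,0],[0,0,0],[0,0,0],[0,0,0],[0,0,0]]}'; python3 pic.py 8
```

```text
time_s: 21.4
tool_pos: [0.566, 0.0675, 0.0471]
ee_rot: [3.142, 0.0, 1.555]
wrist_force: [-0.4, 2.2, -1.5]
width: 0.0006
[0.56600477 0.0675211  0.04710793] [-0.39278627  2.236875   -1.49792597]
side pin 29 z max/med 0.0735 0.0712 px 364.86 237.28 235 240
  plate front y [-0.0439 -0.0423]
top pin 16 z max/med 0.0742 0.0709 px 350.69 171.88 170 174
  plate front y [-0.0406 -0.0406]
```

```bash
python3 -m handwheel '{"grip":[255,255,255,255,255,255],"translation":[[-0.01,0,0],[-0.01,0,0],[-0.01,0,0],[-0.01,0,0],[-0.01,0,0],[0,0,0]],"dr":[[0,0,0],[0,0,0],[0,0,0],[0,0,0],[0,0,0],[0,0,0]]}'; python3 pic.py 9
```

```text
time_s: 22.1
tool_pos: [0.5659, 0.0635, 0.0472]
ee_rot: [3.141, 0.0, 1.555]
wrist_force: [0.3, 2.5, -0.5]
width: 0.0006
[0.56593468 0.06352997 0.04716007] [ 0.34826096  2.45821481 -0.48958833]
side pin 31 z max/med 0.074 0.071 px 364.87 237.29 235 240
  plate front y [-0.0479 -0.0473]
top pin 16 z max/med 0.0725 0.0704 px 350.69 171.88 170 174Traceback (most recent call last):
  File "pic.py", line 16, in <module>
    print('  plate front y',np.percentile(P[m][:,1],[0.5,2]).round(4))
                            ~~~~~~~~~~~~~^^^^^^^^^^^^^^^^^^^
    return _quantile_unchecked(
        a, q, axis, out, overwrite_input, method, keepdims, weights)
    return _ureduce(a,
                    func=_quantile_ureduce_func,
    ...<5 lines>...
                    overwrite_input=overwrite_input,
                    method=method)
    r = func(a, **kwargs)
    result = _quantile(arr,
                       quantiles=q,
    ...<2 lines>...
                       out=out,
                       weights=wgt)
    slices_having_nans = np.isnan(arr[-1, ...])
                                  ~~~^^^^^^^^^
IndexError: index -1 is out of bounds for axis 0 with size 0
```

```bash
python3 -m handwheel '{"grip":[255,255,255,255],"translation":[[-0.01,0,0],[-0.01,0,0],[-0.01,0,0],[0,0,0]],"dr":[[0,0,0],[0,0,0],[0,0,0],[0,0,0]]}'; python3 pic.py 10
```

```text
time_s: 22.6
tool_pos: [0.5659, 0.0612, 0.0471]
ee_rot: [3.142, 0.0, 1.555]
wrist_force: [0.2, 3.1, -0.4]
width: 0.0005
[0.56588277 0.06117379 0.04714294] [ 0.15658259  3.07617119 -0.35382421]
side pin 29 z max/med 0.074 0.0709 px 364.93 237.24 235 240
  plate front y [-0.0504 -0.0495]
top pin 16 z max/med 0.0727 0.0704 px 350.69 171.88 170 174Traceback (most recent call last):
  File "pic.py", line 16, in <module>
    print('  plate front y',np.percentile(P[m][:,1],[0.5,2]).round(4))
                            ~~~~~~~~~~~~~^^^^^^^^^^^^^^^^^^^
    return _quantile_unchecked(
        a, q, axis, out, overwrite_input, method, keepdims, weights)
    return _ureduce(a,
                    func=_quantile_ureduce_func,
    ...<5 lines>...
                    overwrite_input=overwrite_input,
                    method=method)
    r = func(a, **kwargs)
    result = _quantile(arr,
                       quantiles=q,
    ...<2 lines>...
                       out=out,
                       weights=wgt)
    slices_having_nans = np.isnan(arr[-1, ...])
                                  ~~~^^^^^^^^^
IndexError: index -1 is out of bounds for axis 0 with size 0
```

```bash
sed -i "s/b=camera('top')/b=a/; s/(('side',a),('top',b))/(('side',a),)/; /np.savez(f'\/tmp\/t/d" pic.py; sed -i "s/np.savez(f'\/tmp\/s{n}.npz',\*\*a);.*/np.savez(f'\/tmp\/s{n}.npz',**a)/" pic.py; python3 -m handwheel '{"grip":[255,255,255,255],"translation":[[-0.01,0,0],[-0.01,0,0],[-0.01,0,0],[0,0,0]],"dr":[[0,0,0],[0,0,0],[0,0,0],[0,0,0]]}'; python3 pic.py 11
```

```text
time_s: 23.1
tool_pos: [0.5658, 0.0589, 0.0471]
ee_rot: [3.142, -0.0, 1.555]
wrist_force: [0.3, 3.9, -0.6]
width: 0.0004
[0.56582996 0.05893253 0.04714667] [ 0.28508165  3.89646278 -0.59598179]
side pin 30 z max/med 0.0753 0.0712 px 365.03 237.1 235 240
  plate front y [-0.0526 -0.0516]
```

```bash
python3 -m handwheel '{"grip":[255,255,255,255],"translation":[[-0.01,0,0],[-0.01,0,0],[-0.01,0,0],[0,0,0]],"dr":[[0,0,0],[0,0,0],[0,0,0],[0,0,0]]}'; python3 pic.py 12
```

```text
time_s: 23.55
tool_pos: [0.5658, 0.0565, 0.0472]
ee_rot: [3.142, -0.0, 1.555]
wrist_force: [-0.7, 4.2, -0.2]
width: 0.0006
[0.56579787 0.05645664 0.04715433] [-0.69829578  4.22408502 -0.23524073]
side pin 36 z max/med 0.0826 0.0798 px 365.39 235.86 233 239
  plate front y [-0.0549 -0.0542]
```

The pin is rising, so I'll go in small steps.

```bash
python3 -m handwheel '{"grip":[255,255,255],"translation":[[-0.004,0,0],[-0.004,0,0],[0,0,0]],"dr":[[0,0,0],[0,0,0],[0,0,0]]}'; python3 pic.py 13
```

```text
time_s: 23.9
tool_pos: [0.5658, 0.0561, 0.0471]
ee_rot: [3.142, -0.0, 1.555]
wrist_force: [-0.1, 5.8, -0.1]
width: 0.0005
[0.56577991 0.05609984 0.04713978] [-0.11323991  5.76691475 -0.05605722]
side pin 35 z max/med 0.0841 0.0808 px 365.46 235.91 233 239
  plate front y [-0.0551 -0.0545]
```

```bash
python3 -m handwheel '{"grip":[255,255,255],"translation":[[-0.005,0,0],[-0.005,0,0],[0,0,0]],"dr":[[0,0,0],[0,0,0],[0,0,0]]}'; python3 pic.py 14
```

```text
time_s: 24.25
tool_pos: [0.5658, 0.056, 0.0472]
ee_rot: [3.141, -0.001, 1.555]
wrist_force: [-0.9, 9.1, 0.4]
width: 0.0001
[0.56581007 0.05597151 0.04718089] [-0.90597711  9.05540965  0.4227332 ]
side pin 35 z max/med 0.0831 0.0806 px 365.46 235.91 233 239
  plate front y [-0.0552 -0.0545]
```

```bash
python3 -m handwheel '{"grip":[255,255,255,255],"translation":[[-0.005,0,0],[-0.004,0,0],[0,0,0],[0,0,0]],"dr":[[0,0,0],[0,0,0],[0,0,0],[0,0,0]]}'; python3 pic.py 15
```

```text
time_s: 24.7
tool_pos: [0.5658, 0.0559, 0.0472]
ee_rot: [3.141, -0.002, 1.555]
wrist_force: [-1.4, 12.2, 0.9]
width: 0.0003
[0.56576257 0.05589957 0.04716869] [-1.36692135 12.1835018   0.89785326]
side pin 35 z max/med 0.0841 0.0806 px 365.46 235.91 233 239
  plate front y [-0.0554 -0.0548]
```

View pics/s15.png

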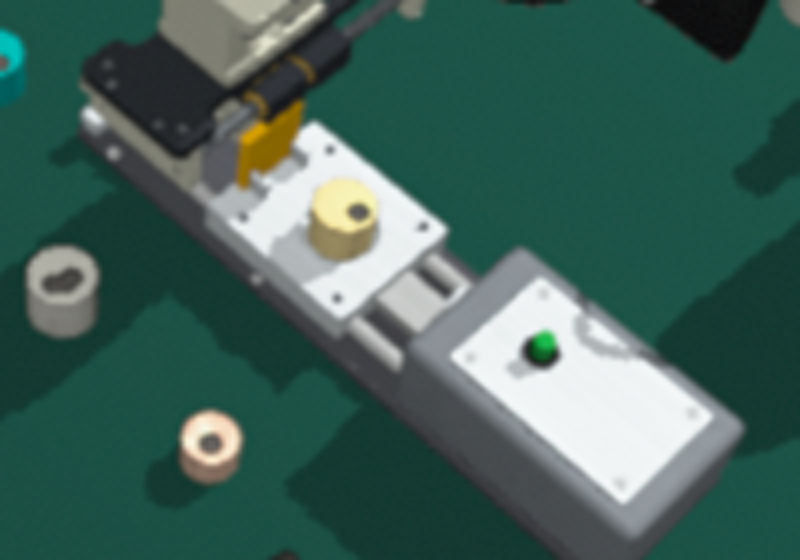

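The pin is up at (543,345) in the crop and the firm stop reads 12 N. Backing away straight, then up.

```bash
python3 -m handwheel '{"grip":[255,255,255,255,255,255,255,255,255,255,255],"translation":[[0.01,0,0],[0.02,0,0],[0.06,0,0],[0.12,0,0],[0.15,0,0],[0,0,-0.2],[0,0,-0.35],[0,0,-0.35],[0,0,-0.2],[0,0,0],[0,0,0]],"dr":[[0,0,0],[0,0,0],[0,0,0],[0,0,0],[0,0,0],[0,0,0],[0,0,0],[0,0,0],[0,0,0],[0,0,0],[0,0,0]]}'; python3 pic.py 16
python3 - <<'E'
from plant import *
from h import *
c=camera('top');cv2.imwrite('pics/t16.png',c["color"]);P=pts(c)
C=c["color"].astype(int);m=(C[...,1]>C[...,2]+40)&(C[...,1]>C[...,0]+40)&(P[...,0]>.5)&(P[...,0]<.6)&(P[...,1]<-.1)&(P[...,1]>-.2)
print('top pin',m.sum(),np.median(P[m][:,2]))
for k,(x,y,z) in dict(cop=(.424,-.05,.022),grey=(.43,.068,.033)).items():
    m=(np.hypot(P[...,0]-x,P[...,1]-y)<.035)&(abs(P[...,2]-z)<.005)
    if m.any(): print(k,m.sum(),P[m].mean(0))
E
```

```text
time_s: 25.85
tool_pos: [0.5659, 0.0836, 0.1347]
ee_rot: [-3.141, 0.0, 1.555]
wrist_force: [-0.1, 0.8, -0.8]
width: 0.0004
[0.56592216 0.08364246 0.1346761 ] [-0.05138124  0.78312297 -0.7707476 ]
side pin 35 z max/med 0.0851 0.08 px 365.46 235.91 233 239
  plate front y [-0.0553 -0.0545]
top pin 15 0.08045839813643474
cop 106 [ 0.42484048 -0.04871459  0.02193786]
```

View pics/s16.png

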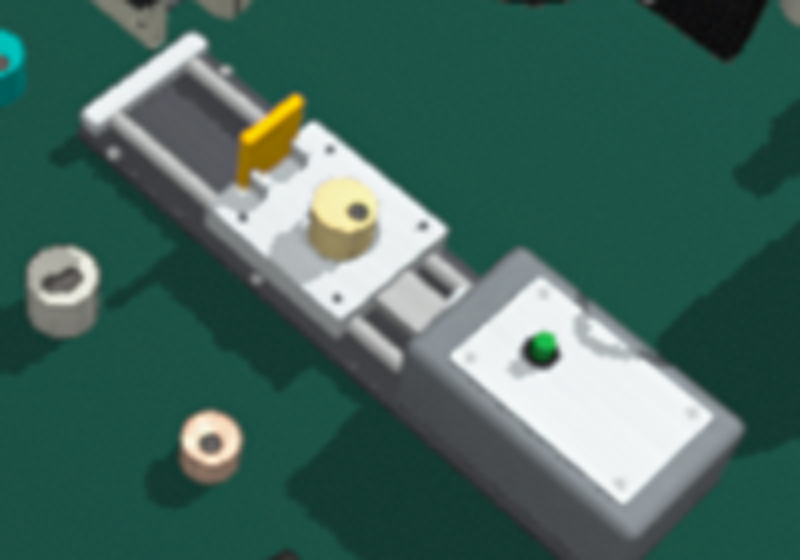

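The pin stays up: it is in the same place at (543,345) and at the same height, about 9.6 mm above where it started. The disc is flat in the nest, and the grey and copper discs haven't moved. Handing in.

```bash
python3 - <<'E'
from plant import *
s=read_state();print(s["time_s"],s["wrist_force"],abs(s["qd"]).max())
print(sign_off())
E
```

```text
25.95 [0.58499783 0.19894816 0.2529963 ] 0.005815129528511665
the job is handed in; nothing more can be done
None
```

The brass disc is flat in the carriage nest and released. The carriage was pushed free by its tab to the hidden stop, and the job was handed in at 25.95 s.

- **Forces:** The creep took about 8–10 N, and after breaking free the carriage dragged at about 3 N. I pressed to about 12 N at the firm stop. These readings come from the end of each move. They show nothing near 20 N, but short peaks in between were not recorded.
- **Pin:** After backing away it stands about 9.5–10 mm above its starting height in both the side and top cameras, unchanged from when it was pushed. The measuring noise is around 1 mm.
- **Disc:** Its top measured about 0.058 m right after release, which is the seated height. A plane fit to it tilted by about 0.04, which I put down to points from the disc's side wall. The side picture shows it sitting flat.
- **Copper and grey discs:** The copper disc measures the same as at the start. The top camera's view of the grey disc was blocked at the end, but in the side view it stands where it did.
- **Camera disagreement:** The fixed cameras and the wrist camera differed by 2–3 mm, so I used the wrist camera for the fit.

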